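# Lay in the last printing block and open the cleaner jug

### The arm

A 6-joint arm with a two-finger parallel gripper is mounted at the origin on the work surface. World frame = base frame: x ahead of the robot, y to its left, z up, the work surface at z = 0. Lengths are in m, angles in rad, forces in N, time in s.
With the tool pointing down it reaches from about 0.225 to 0.875 m from the base axis. Payload 3.4 kg.
Tool frame: the origin (TCP) lies between the finger pads; the fingertips stand 22 mm ahead of it and the grasp point (between the pads) lies 3 mm ahead of it; x points along the fingers, y is the direction in which the jaws open and shut, and the axes are right-handed (so a half turn about x gives the same grasp; the last joint's range is limited). The gripper opens to 85 mm and grips with 20 to 120 N. Pads are 22 mm wide; open, the fingers measure 114 mm over their backs; the gripper's body (76 mm by 85 mm) begins 54 mm behind the grasp point. The pads swing forward as they close: fully open they stand 13 mm farther back than shut.
Start: joints at [1.143, 0.276, 1.505, -0, 1.361, -0.121], TCP at [0.174, 0.548, 0.253] pointing down, gripper open.
Joint ranges: [-2.89, 2.89], [-0.75, 2.08], [0.22, 2.7], [-1.18, 4.32], [0.11, 2.71], [-2.7, 2.7]. Speed limits (rad/s): [2.57, 2.57, 3.14, 3.14, 3.14, 3.14].

### API

Orientations are given as a rotation vector (axis times angle).
In Python, from plant import robot, imaging gives the robot as it stands. The module is installed in compiled form; this text tells all that it offers.
- The arm moves only by the tool move_arm, never from a script. Its argument "increments" is one flat list of numbers, 7 for each row, row after row: the shift along the tool's x, y, z in mm, then the turn, a rotation vector about the tool's x, y, z in units of 8 degrees (1.0 is 8 degrees), then the closure, from 0 (fully open) to 1 (shut). In form: [dx, dy, dz, ax, ay, az, jaw, dx, dy, dz, ax, ay, az, jaw, ...]. A call has 1 to 8 rows; each row shifts and turns the commanded pose from where the row before left it, along the tool's axes as they then stand; what a row does not reach is not made up. A row lasts 1/10 s, in which the tool goes at most 50 mm and 8.59 degrees, less where a joint would pass 70% of its speed; a pose out of reach is approached as far as the arm can. A call is refused whole if a number of a shift passes 50 or a number of a turn 1, either way. A call with a gripper value outside its range is refused whole. The fingers move at their own pace and stop on an object; the grip force is fixed at half the most. Time passes only in rows, so rows that do not move let the fingers close. It gives the time, the measured TCP pose, the force and the opening at its end, in the units of the state.
- robot.get_obs(): the state, without advancing time (a new reading comes with each control period).
- imaging.grab_frame(name): name is "scene" or "top" or "wrist"; returns the picture (384x512x3 uint8, blue, green, red); there is no depth.
- imaging.camera_params(name): a dict with "vertical_fov" (degrees; the focal length in pixels is half the picture's height over the tangent of half this angle, whatever the lens; pixels are square), "cx", "cy" (the principal point, pixels), "pose" (4x4, takes a point from camera to world coordinates). Camera axes: x right, y up, looking along -z (the intrinsics and any distortion apply to the point x, -y, -z); pixel columns grow to the right and rows downward; lengths in m; the calibration is good to about 2 mm. A picture is of the moment at which its call begins: read the wrist's pose just before it. camera_params takes no time and is no camera call; for the wrist camera it gives the pose at the moment of the call.
- robot.sign_off(): hands the job in, once; it reports no verdict.
The state is a dict: "clock": time; "joints": joint angles; "qvel": joint speeds; "joint_efforts": joint torques, N m; "position": TCP position; "eef_rot": TCP orientation; "force": force on the tool from outside, world axes, zero at the start; "moment": the same for the moment, N m; "opening": finger opening in m.
Only numpy, scipy, OpenCV 4.12 (cv2) and the standard library are available. Lean on these libraries where they do the work, as an engineer would, in place of code of your own. Each camera call takes 0.05 s, during which the arm holds its last target. There are 200 camera calls.

### The job

Get ready to wash the printing blocks: first set the loose wooden block flat on its base in the empty compartment of the metal tray, its tab pointing the same way as the tab of the block already there. Then open the cleaner jug: press its safety cap down, keep it down while twisting it anticlockwise (seen from above) until it comes free, and lift it. Finish with the gripper still holding the cap, level and still, straight above the open neck with about a hand's breadth (10 cm) of clear air between; leave everything else standing where it is.

Things in the scene. Friction and masses are not known exactly. Their poses are not given: they have to be found in the camera images.
- block: Loose wooden printing block, upright, 65-125 g. Base 68 x 46 x 20 mm with a tab (18 long, 20 wide, 20 high) on its +x end; on top a grip bar 50 (x) x 14 (y) mm, from z = 19 to 51 mm, centred at x = -9 mm. Origin: underside, middle of the overall 86 mm length (base x = -43..25, tab x = 25..43). x points to the tab, z up.
- block_tab (a point): Outer end of the loose block's tab, 43 mm along +x from its origin and 10 mm above its underside.
- neighbour: A second, identical printing block (same origin and axes), already lying the right way in one of the tray's two compartments; the other compartment is the empty one. It stays there.
- tray: Fixed low aluminium tray 110 (x) x 140 (y) x 22 mm high, walls and floor 5 mm; a 5 mm divider along x, as high as the walls, makes two compartments, each 100 (x) x 62 (y) mm inside. Origin: centre of the underside; z up. The tabs are to point to the tray's +x (roughly away from the robot).
- slot0 (a point): Floor centre of the tray's +y compartment, 34 mm from the tray's origin and 5 mm up; axes as the tray. The block's origin belongs here if this compartment is empty. The empty compartment has a 2 mm rubber pad on its floor, so the block rests 7 mm above the table.
- slot1 (a point): The same for the tray's -y compartment.
- jug: Fixed square cleaner jug of grey plastic, 90 x 90 mm, in a wooden frame 112 x 112 x 45 mm screwed to the table: it cannot move or turn. Origin: centre of the frame's underside; z up through the neck's axis. Neck 31 mm across with a 46 mm bayonet flange.
- jug_rim (a point): Centre of the neck's open rim, 205 mm above the jug's origin, on the axis about which the cap turns.
- cap: White safety cap, 48-78 g, 58 mm across: skirt and top disc 29 mm high, and on the disc a straight grip bar 50 (x) x 14 (y) mm from z = 29 to 53 mm. Origin: centre of the skirt's lower edge, z up. Closed: origin on the neck's axis 190 mm above the jug's origin, x along the jug's x within 0.1 rad. Free once pressed and turned 1.15 to 1.45 rad anticlockwise from above (aim for 1.3; dead stop 1.5).
- plunger (a joint): Spring plug in the neck under the cap: 0 with the cap closed, grows in m as the cap is pressed, about -0.006 when off. The cap turns only while pressed 5.5 to 8 mm (8 is the bottom stop; spring 8 N at rest, 12 N at 8 mm); press through the grip on the bar or with fingertips on the disc. Turned less than 1.15 rad it cannot be lifted.
- tin: Steel tin, 76 mm across, 100 high. A bystander: leave it alone. Origin: centre of its underside.
- paintcup: Blue plastic cup, rim 68 mm across, 75 high. A bystander: leave it alone. Origin: centre of its underside.
- jar: Small lidded glass jar, 40 mm across, 45 high. A bystander: leave it alone. Origin: centre of its underside.
- offcut: Wooden cube, 45 mm. A bystander: leave it alone. Origin: centre of its underside.
- brush: Paint brush lying on the table. A bystander: leave it alone. Origin: on its handle's axis.
- mug: White mug, 80 mm across, 90 high. A bystander: leave it alone. Origin: centre of its underside.
- spatula: Spatula, 200 mm, lying on the table. A bystander: leave it alone. Origin: on its handle's axis.
Things that resemble listed ones, but are neither listed nor needed, are in the scene too. What is shaped like the block but green or yellow is not meant.

How it is judged:
On the way, in this order (a step that is already met when the one before it is completed fails the run):
1. the loose block lies flat in the empty compartment, tab the same way as its neighbour's, let go ((horizontal distance between block and slot0 below 0.015 m or horizontal distance between block and slot1 below 0.015 m) and z of block in the frame of tray below 0.012 m and angle between block's own z axis and vertical below 0.1 rad and x of block_tab in the frame of tray above 0.025 m and angle between the x axis of block and the x axis of tray, either way round below 0.3 rad and linear speed of block below 0.03 m/s and contact force between block and the fingers below 0.1 N), for 0.2 s.
2. the cap is pressed down (value of joint plunger above 0.0045 m), for 0.05 s.
3. the cap is twisted to where it comes free, still on the neck (angle between the x axis of cap and the x axis of jug, either way round above 0.95 rad and z of cap in the frame of jug below 0.198 m), for 0.05 s.
At the end, for the whole second after the job is handed in: Block let go, flat and still in the empty compartment (within 15 mm of its centre), tab to the tray's +x within 0.3 rad; gripper holding the cap still and level (0.2 rad), lower edge 60 to 180 mm above the neck's rim, within 30 mm of its axis, off the jug (all of step 1 and z of cap in the frame of jug_rim between 0.06 and 0.18 m and horizontal distance between cap and jug_rim below 0.03 m and angle between cap's own z axis and vertical below 0.2 rad and linear speed of cap below 0.03 m/s and contact force between cap and the fingers above 0.5 N and contact force between cap and jug below 0.05 N and value of joint plunger below -0.003 m); the arm keeps its last pose, push and grip.
It fails at once if the block already in the tray is shifted by more than 25 mm (distance of neighbour from where it was at the start of the episode above 0.025 m).
It fails at once if a bystander is moved by more than 40 mm (distance of any of tin, paintcup, jar, offcut, brush, mug, spatula from where it was at the start of the episode above 0.04 m).
It also fails if it takes over 48 s, if anything falls off the work surface, if the arm or the gripper's body presses on something with over 40 N, if the wrist force passes 120 N, or if a joint passes its speed limit or range.

## Working session

There is one attempt and no reset: what is moved stays moved. The work goes in short steps, Python scripts to look and compute and a tool call to move; the robot and the scene stay as the last step left them, time stands still between calls to the robot, and variables do not carry over. Pictures are saved under pics/ and viewed, about 8 in all and at most 12, crops included, and the job is handed in when it is done.

Besides the shell and the picture viewer there is one more tool, called after "Request:" as name(argument=value, ...) on one line, values as JSON. move_arm: Moves the arm, as the interface text tells. Its arguments: {"type":"object","properties":{"increments":{"type":"array"}},"required":["increments"]}

```bash
mkdir -p pics; ls; python3 - <<'E'
from plant import robot, imaging
import cv2,numpy as np
np.set_printoptions(precision=4,suppress=True)
o=robot.get_obs(); print({k:np.round(v,4) for k,v in o.items()})
for n in ("scene","top","wrist"):
    p=imaging.camera_params(n);print(n,p)
    im=imaging.grab_frame(n);cv2.imwrite(f"pics/{n}0.png",im)
a=[cv2.imread(f"pics/{n}0.png") for n in("scene","top")]
E
```

```text
pics
{'clock': np.float64(0.0), 'joints': array([ 1.1429,  0.2766,  1.5062, -0.    ,  1.3607, -0.121 ]), 'qvel': array([ 0.0006,  0.0015, -0.0002, -0.0016,  0.0002, -0.0012]), 'joint_efforts': array([  0.0019, -41.677 , -24.581 ,   0.0003,   0.0111,   0.    ]), 'position': array([0.1735, 0.5477, 0.2524]), 'eef_rot': array([ 0.2394,  1.5579, -0.2423]), 'force': array([ 0.6444,  0.3429, -0.6306]), 'moment': array([0.0514, 0.0787, 0.0257]), 'opening': np.float64(0.0853)}
scene {'vertical_fov': 53.406388889931414, 'cx': 257.9935893872776, 'cy': 191.5108973401386, 'pose': array([[-0.5078, -0.4584,  0.7294,  1.2857],
       [ 0.8615, -0.2698,  0.4302,  0.4154],
       [-0.0004,  0.8468,  0.5319,  0.7119],
       [ 0.    ,  0.    ,  0.    ,  1.    ]])}
top {'vertical_fov': 43.82800202681435, 'cx': 257.0989608306383, 'cy': 191.63646083541005, 'pose': array([[-0.0263,  0.9902, -0.1372,  0.3602],
       [-0.9996, -0.025 ,  0.0113, -0.0274],
       [ 0.0077,  0.1374,  0.9905,  1.4755],
       [ 0.    ,  0.    ,  0.    ,  1.    ]])}
wrist {'vertical_fov': 63.293365297835514, 'cx': 257.7413599878953, 'cy': 192.2814710639899, 'pose': array([[ 0.3026, -0.9142, -0.2697,  0.1043],
       [ 0.9531,  0.2899,  0.0865,  0.5701],
       [-0.0009, -0.2833,  0.959 ,  0.3738],
       [ 0.    ,  0.    ,  0.    ,  1.    ]])}
```

View pics/top0.png

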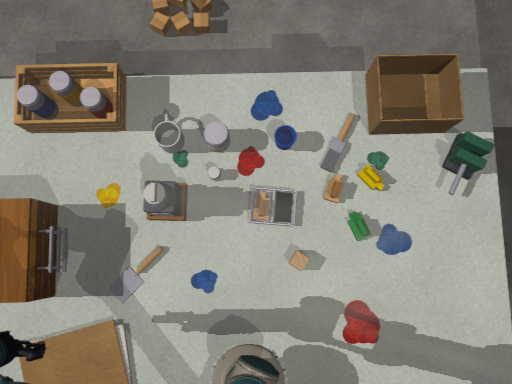

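View pics/scene0.png

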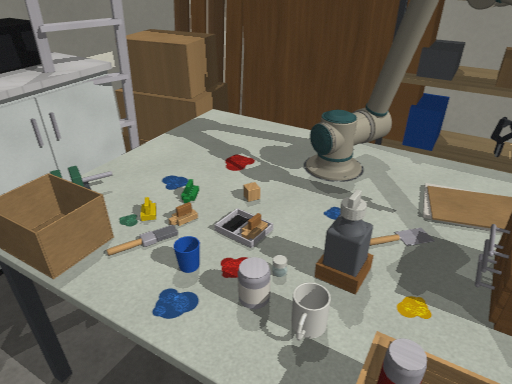

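The top view shows the tray at about (273,205) with its right (-y) compartment empty, the loose block at (334,188), and the jug at (163,197). The scene view agrees. Next I'll enlarge these for corners and compute rough positions.

```bash
cat > h.py <<'E'
import numpy as np,cv2
from scipy.spatial.transform import Rotation as R
np.set_printoptions(precision=4,suppress=True)
def ray(p,uv):
    f=192/np.tan(np.radians(p["vertical_fov"])/2)
    d=np.array([(uv[0]-p["cx"])/f,-(uv[1]-p["cy"])/f,-1.])
    return p["pose"][:3,3],p["pose"][:3,:3]@d
def onz(p,uv,z):
    o,d=ray(p,uv); return o+d*(z-o[2])/d[2]
def proj(p,X):
    f=192/np.tan(np.radians(p["vertical_fov"])/2)
    c=p["pose"][:3,:3].T@(np.asarray(X)-p["pose"][:3,3])
    return np.array([p["cx"]-f*c[0]/c[2],p["cy"]+f*c[1]/c[2]])
E
python3 - <<'E'
from h import *
from plant import imaging
p=imaging.camera_params("top")
for n,uv,z in [("block",(334,188),.02),("tray",(273,205),.02),("jugframe",(165,201),.045),("capdisc",(155,193),.22)]: print(n,onz(p,uv,z)[:2])
im=cv2.imread("pics/top0.png")
a=cv2.resize(im[170:230,240:350],None,fx=7,fy=7,interpolation=cv2.INTER_CUBIC)[:, :770]
b=cv2.resize(im[175:225,135:200],None,fx=3.5,fy=3.5,interpolation=cv2.INTER_CUBIC)
w=cv2.resize(cv2.imread("pics/wrist0.png"),(233,175))
c=np.zeros((175,770,3),np.uint8);c[:,:b.shape[1]]=b[:175];c[:,300:533]=w
cv2.imwrite("pics/m1.png",np.vstack([a,c]))
E
```

```text
block [ 0.5671 -0.2815]
tray [ 0.5191 -0.0917]
jugframe [0.5368 0.2345]
capdisc [0.5372 0.2289]
```

View pics/m1.png

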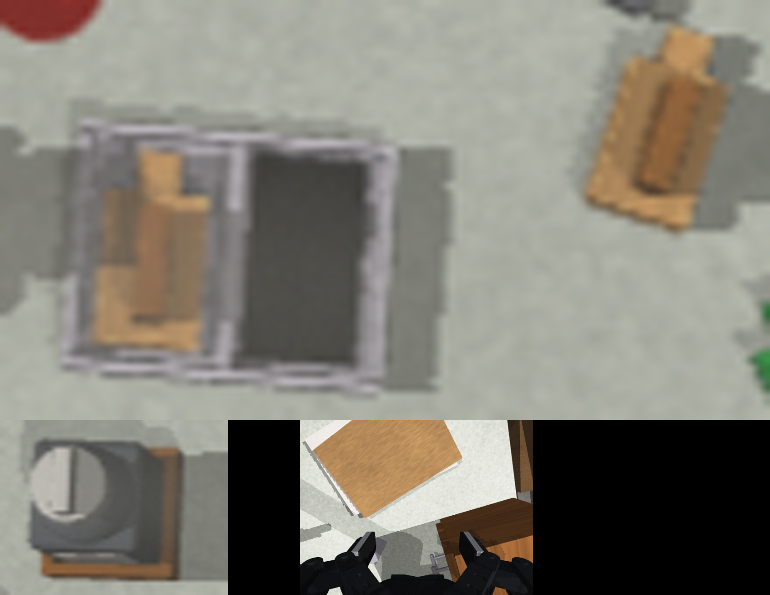

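```bash
cat >> h.py <<'E'
def down(yaw):
    "tool x down, tool y at world angle yaw"
    x=np.array([0,0,-1.]);y=np.array([np.cos(yaw),np.sin(yaw),0]);return np.c_[x,y,np.cross(x,y)]
def plan(o,pos,yaw):
    "turn first (8deg units, current tool axes), then shift in turned tool axes, mm; yaw or yaw+pi, whichever nearer"
    A=R.from_rotvec(o["eef_rot"]).as_matrix()
    for k in (0,np.pi):
        T=down(yaw+k);v=R.from_matrix(A.T@T).as_rotvec()
        print("turn(8deg)",v/np.radians(8),"shift mm",T.T@(np.array(pos)-o["position"])*1000)
E
python3 - <<'E'
from h import *
from plant import imaging,robot
p=imaging.camera_params("top");o=robot.get_obs()
print("toolR\n",R.from_rotvec(o["eef_rot"]).as_matrix())
T=np.array([[82,122],[395,148],[378,392],[62,365]])/7+[240,170]
W=np.array([onz(p,t,.022) for t in T])[:,:2];print(W,np.linalg.norm(W-np.roll(W,-1,0),axis=1))
c=W.mean(0);xa=W[0]+W[1]-W[2]-W[3];th=np.arctan2(xa[1],xa[0]);print("tray",c,th)
s=c+.0335*np.array([np.sin(th),-np.cos(th)]);print("slot1",s)
tab=onz(p,np.array([690,30])/7+[240,170],.02)[:2];en=onz(p,np.array([641,212])/7+[240,170],.02)[:2]
d=tab-en;a=np.arctan2(d[1],d[0]);m=(tab+en)/2;print("block",m,a,np.linalg.norm(d))
plan(o,[m[0],m[1],.30],a-np.pi/2)
E
```

```text
toolR
 [[-0.0006  0.302   0.9533]
 [-0.0012  0.9533 -0.302 ]
 [-1.     -0.0014 -0.0002]]
[[ 0.5749 -0.0277]
 [ 0.5599 -0.165 ]
 [ 0.453  -0.1535]
 [ 0.4683 -0.0164]] [0.1381 0.1076 0.138  0.1073]
tray [ 0.514  -0.0907] -0.10628106019318181
slot1 [ 0.5105 -0.124 ]
block [ 0.5694 -0.285 ] -0.30773548887796986 0.08447919698785196
turn(8deg) [-22.4931  -0.0153  -0.0019] shift mm [ -47.3614  673.8118 -629.5087]
turn(8deg) [ 0.0069 -0.0012  0.0097] shift mm [ -47.3614 -673.8118  629.5087]
```

Request:
move_arm(increments=[-6,-32,30,0,0,0,0,-6,-32,30,0,0,0,0,-6,-32,30,0,0,0,0,-6,-32,30,0,0,0,0,-6,-32,30,0,0,0,0,-6,-32,30,0,0,0,0,-6,-32,30,0,0,0,0,-6,-32,30,0,0,0,0])

```text
clock: 0.95
position: [0.3253, 0.23, 0.3015]
eef_rot: [0.24, 1.557, -0.24]
force: [1.2, 0.2, 0.2]
opening: 0.0853
```

Request:
move_arm(increments=[0,-32,30,0,0,0,0,0,-32,30,0,0,0,0,0,-32,30,0,0,0,0,0,-32,30,0,0,0,0,0,-32,30,0,0,0,0,0,-32,30,0,0,0,0,0,-32,30,0,0,0,0,0,-32,30,0,0,0,0])

```text
clock: 1.75
position: [0.4769, -0.0866, 0.3011]
eef_rot: [0.242, 1.557, -0.241]
force: [0.7, 1.0, 1.1]
opening: 0.0856
```

Request:
move_arm(increments=[0,-32,30,0,0,0,0,0,-32,30,0,0,0,0,0,-32,30,0,0,0,0,0,-32,30,0,0,0,0,0,-33,30,0,0,0,0,0,0,0,0,0,0,0,0,0,0,0,0,0,0])

```text
clock: 2.45
position: [0.5708, -0.2842, 0.2999]
eef_rot: [0.243, 1.56, -0.241]
force: [0.2, 0.2, 0.3]
opening: 0.0852
```

```bash
python3 - <<'E'
from h import *
from plant import imaging,robot
o=robot.get_obs();p=imaging.camera_params("wrist");im=imaging.grab_frame("wrist");cv2.imwrite("pics/w1.png",im)
np.save("w1.npy",p,allow_pickle=True)
print(o["clock"],o["position"],o["joints"],o["force"]);plan(o,[.5694,-.285,.2],-.3077+np.pi/2)
print(proj(p,[.5694,-.285,.02]))
E
```

```text
2.45 [ 0.5708 -0.2842  0.2999] [-0.5714  0.3535  1.2763  0.0005  1.5146 -1.8339] [0.2225 0.1862 0.2595]
turn(8deg) [-0.0044 -0.0183 -0.009 ] shift mm [99.93   -1.1454 -1.0844]
turn(8deg) [22.4956 -0.0141  0.0288] shift mm [99.93    1.1454  1.0844]
[256.2111 158.1917]
```

View pics/w1.png

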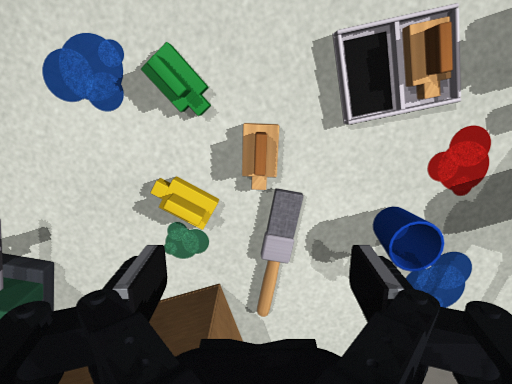

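The wrist view shows the loose block upright with bar at (261,153) and tab at (259,187). The spatula blade is just beyond the tab at (280,212). The tray is at (397,65), its dark, empty compartment at (369,75).

```bash
python3 - <<'E'
from h import *
im=cv2.imread("pics/w1.png");p=np.load("w1.npy",allow_pickle=True).item()
h=cv2.cvtColor(im,cv2.COLOR_BGR2HSV)
m=cv2.inRange(h,(5,100,90),(20,255,255))
r=np.zeros_like(m);r[115:195,235:290]=m[115:195,235:290]
c=max(cv2.findContours(r,0,2)[0],key=cv2.contourArea)
W=np.array([onz(p,q[0],.02)[:2] for q in c])
b=cv2.minAreaRect((W*1000).astype(np.float32));print("block rect mm",b)
# darker bar: top face at z=.051
for z,pts in ((.051,[(262,132),(260,175)]),(.02,[(261,124),(259.5,188)])):
    A,B=[onz(p,q,z)[:2] for q in pts];d=B-A;print(z,(A+B)/2,np.linalg.norm(d),np.arctan2(d[1],d[0]))
# empty compartment: dark mask
g=cv2.cvtColor(im,cv2.COLOR_BGR2GRAY)
r=np.zeros_like(g);r[25:125,335:400]=(g<75)[25:125,335:400]*255
c=max(cv2.findContours(r,0,2)[0],key=cv2.contourArea)
W=np.array([onz(p,q[0],.007)[:2] for q in c]);print("pad rect",cv2.minAreaRect((W*1000).astype(np.float32)))
t=np.array([(334,32),(457,6),(461,101),(347,124)]);W=np.array([onz(p,q,.022)[:2] for q in t]);print(W,W.mean(0),np.linalg.norm(W-np.roll(W,-1,0),axis=1))
E
```

```text
block rect mm ((569.4490356445312, -280.429931640625), (45.177276611328125, 86.02642059326172), 70.22748565673828)
0.051 [ 0.561  -0.2762] 0.05173071022961856 -0.3521563541249144
0.02 [ 0.5694 -0.2795] 0.08379867112826898 -0.32985122737717526
pad rect ((514.8214111328125, -120.53358459472656), (52.4488410949707, 92.63917541503906), 83.94916534423828)
[[ 0.4557 -0.1537]
 [ 0.4721 -0.0139]
 [ 0.5781 -0.0229]
 [ 0.5625 -0.163 ]] [ 0.5171 -0.0884] [0.1408 0.1064 0.141  0.1072]
```

Request:
move_arm(increments=[0,0,0,0.25,0,0,0.3,40,4,-12,0,0,0,0.3,45,0,0,0,0,0,0.3,45,0,0,0,0,0,0.3,45,0,0,0,0,0,0.3,30,0,0,0,0,0,0.3,0,0,0,0,0,0,0.3])

```text
clock: 3.2
position: [0.5575, -0.2722, 0.0924]
eef_rot: [0.271, 1.564, -0.264]
force: [0.1, 0.3, -0.5]
opening: 0.0602
```

```bash
python3 - <<'E'
from h import *
from plant import imaging,robot
o=robot.get_obs();plan(o,[.561,-.2766,.046],-.342+np.pi/2);print(o["position"],o["opening"])
im=imaging.grab_frame("wrist");cv2.imwrite("pics/w2.png",im[100:])
E
```

```text
turn(8deg) [ 0.0128 -0.0717 -0.0191] shift mm [46.4008 -2.9978  4.7653]
turn(8deg) [-22.4869   0.0299  -0.1125] shift mm [46.4008  2.9978 -4.7653]
[ 0.5575 -0.2722  0.0924] 0.06020571185211711
```

View pics/w2.png

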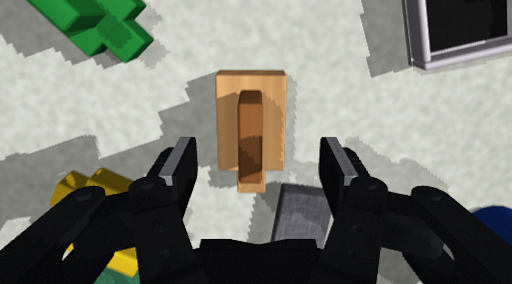

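The bar is at (251,235) in the full frame, a few pixels left of the finger midline (258). That agrees with the computed correction of -3 mm in y.

Request:
move_arm(increments=[0,-3,5,0,0.07,0,0.3,30,0,0,0,0,0,0.4,16,0,0,0,0,0,0.5,0,0,0,0,0,0,1,0,0,0,0,0,0,1,0,0,0,0,0,0,1,0,0,0,0,0,0,1,0,0,0,0,0,0,1])

```text
clock: 4.05
position: [0.5658, -0.281, 0.0525]
eef_rot: [0.268, 1.559, -0.268]
force: [0.1, 0.4, 6.5]
opening: 0.0124
```

```bash
python3 - <<'E'
from h import *
from plant import robot
o=robot.get_obs();print(o["position"],o["opening"],o["force"])
s=np.array([.513,-.1225]);th=-.11
print("TCP over slot:");plan(o,[s[0]-.009*np.cos(th),s[1]-.009*np.sin(th),.15],th+np.pi/2)
E
```

```text
[ 0.5658 -0.281   0.0525] 0.012375650530489057 [0.1302 0.4368 6.4596]
TCP over slot:
turn(8deg) [-1.6592 -0.0384  0.0014] shift mm [-97.523  151.787  -78.9274]
turn(8deg) [20.8407  0.0021  0.0562] shift mm [ -97.523  -151.787    78.9274]
```

Request:
move_arm(increments=[-20,0,0,0,0,0,1,-30,0,0,0,0,0,1,-30,0,0,0,0,0,1,0,0,0,0,0,0,1])

```text
clock: 4.45
position: [0.5676, -0.2821, 0.1352]
eef_rot: [0.267, 1.555, -0.27]
force: [0.7, 0.2, -0.6]
opening: 0.0132
```

```bash
python3 - <<'E'
from h import *
from plant import robot,imaging
for i in range(3):
    o=robot.get_obs();print(o["position"],o["opening"],o["force"],o["moment"])
    im=imaging.grab_frame("wrist")
cv2.imwrite("pics/w3.png",im[100:])
E
```

```text
[ 0.5676 -0.2821  0.1352] 0.013196985696328595 [ 0.7409  0.1883 -0.6369] [ 0.0355 -0.0464  0.0252]
[ 0.5663 -0.2813  0.1329] 0.012781961034478175 [-0.0205 -0.1545 -0.8578] [-0.0157 -0.0109 -0.025 ]
[ 0.5651 -0.2806  0.1311] 0.012671195384225828 [-0.8364  0.0336 -1.8167] [0.0141 0.0576 0.0032]
```

View pics/w3.png

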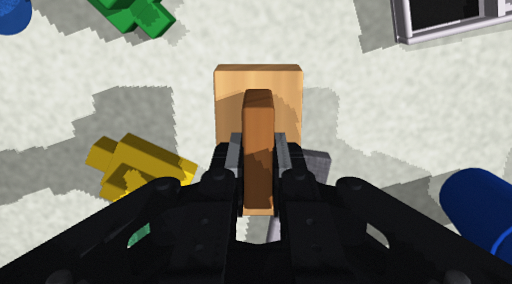

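The block is held and lifted level. The pads grip the tab half of the bar, and the base's rear top edge is at about (258,170) in the full frame.

```bash
python3 - <<'E'
from h import *
from plant import robot,imaging
o=robot.get_obs();p=imaging.camera_params("wrist")
A=R.from_rotvec(o["eef_rot"]).as_matrix()
P=o["position"]
for uv in((258,170),(215,170),(302,170)):
    X=onz(p,uv,P[2]-.0325);print("rel tool",A.T@(X-P)*1000)
s=np.array([.513,-.1225]);th=-.11
for k in (.003,):
  print(o["position"],o["force"]);plan(o,[s[0]-k*np.cos(th),s[1]-k*np.sin(th),.13],th+np.pi/2)
E
```

```text
rel tool [ 32.9255   0.4364 -38.8865]
rel tool [ 32.9194 -21.289  -38.904 ]
rel tool [ 32.9317  22.6737 -38.8687]
[ 0.5645 -0.2801  0.1298] [-0.9553 -0.0929 -1.1261]
turn(8deg) [-1.6595 -0.0774 -0.0111] shift mm [ -0.1611 151.0324 -71.4456]
turn(8deg) [20.8402 -0.0162  0.1131] shift mm [  -0.1611 -151.0324   71.4456]
```

Request:
move_arm(increments=[0,0,0,-0.83,-0.04,0,1,0,0,0,-0.83,-0.04,0,1,0,38,-18,0,0,0,1,0,38,-18,0,0,0,1,0,38,-18,0,0,0,1,0,37,-18,0,0,0,1,0,0,0,0,0,0,1,0,0,0,0,0,0,1])

```text
clock: 5.4
position: [0.5092, -0.1216, 0.1293]
eef_rot: [0.086, 1.569, -0.084]
force: [0.6, -0.8, -2.1]
opening: 0.0127
```

```bash
python3 - <<'E'
from h import *
from plant import robot,imaging
im=imaging.grab_frame("wrist");im=imaging.grab_frame("wrist");im=imaging.grab_frame("wrist")
o=robot.get_obs();p=imaging.camera_params("wrist")
im=imaging.grab_frame("wrist");cv2.imwrite("pics/w4.png",im)
np.save("w4.npy",[p,o],allow_pickle=True)
s=np.array([.513,-.1225]);th=-.11;k=.0035
print(o["position"],o["force"]);plan(o,[s[0]-k*np.cos(th),s[1]-k*np.sin(th),.06],th+np.pi/2)
E
```

```text
[ 0.5106 -0.1235  0.1299] [-0.3434  0.0772 -0.9326]
turn(8deg) [-0.0049  0.0107 -0.0048] shift mm [69.8501  1.2608 -1.2028]
turn(8deg) [22.4951 -0.0075 -0.0168] shift mm [69.8501 -1.2608  1.2028]
```

View pics/w4.png

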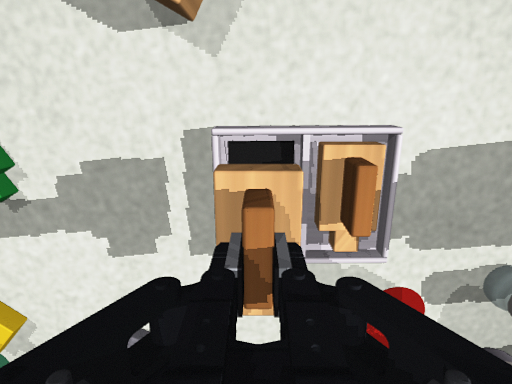

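The block hovers over the left (empty) compartment. The tray's rear wall top runs (213,129) to (401,128), with the divider at column 306.

```bash
python3 - <<'E'
from h import *
p,o=np.load("w4.npy",allow_pickle=True)
A=R.from_rotvec(o["eef_rot"]).as_matrix();P=o["position"]
T=[(213,127.5),(401,126.5),(306,127),(387,262)]
for uv in T: X=onz(p,uv,.022);print(X[:2],"rel tool mm",(A.T@(X-P))[1:]*1000)
X=onz(p,(258,165),P[2]-.0325);print((A.T@(X-P))*1000)
E
```

```text
[ 0.4538 -0.1491] rel tool mm [-31.8124 -53.7118]
[ 0.4682 -0.0142] rel tool mm [103.9118 -54.3268]
[ 0.461  -0.0824] rel tool mm [ 35.3305 -54.0198]
[ 0.5772 -0.0235] rel tool mm [106.6731  55.0061]
[ 32.4386   0.5593 -41.4489]
```

Request:
move_arm(increments=[20,1.5,-2,0,0,0,1,25,0,0,0,0,0,1,13,0,0,0,0,0,1,5,0,0,0,0,0,1,4,0,0,0,0,0,1,0,0,0,0,0,0,1,0,0,0,0,0,0,1])

```text
clock: 6.3
position: [0.509, -0.1211, 0.0639]
eef_rot: [0.087, 1.566, -0.086]
force: [-0.2, -1.2, -0.6]
opening: 0.0127
```

Go down gently until contact.

Request:
move_arm(increments=[3,0,0,0,0,0,1,0,0,0,0,0,0,1,0,0,0,0,0,0,1])

```text
clock: 6.6
position: [0.5084, -0.1207, 0.0605]
eef_rot: [0.087, 1.567, -0.086]
force: [0.2, 0.8, -1.5]
opening: 0.0125
```

Request:
move_arm(increments=[2,0,0,0,0,0,1,0,0,0,0,0,0,1,0,0,0,0,0,0,1])

```text
clock: 6.9
position: [0.5089, -0.1207, 0.0595]
eef_rot: [0.087, 1.566, -0.086]
force: [0.6, 0.8, 7.0]
opening: 0.0124
```

Request:
move_arm(increments=[0,0,0,0,0,0,0.6,0,0,0,0,0,0,0.6,0,0,0,0,0,0,0.6,-30,0,0,0,0,0,0.6,-45,0,0,0,0,0,0.6,-45,0,0,0,0,0,0.6,-45,0,0,0,0,0,0.3,0,0,0,0,0,0,0.3])

```text
clock: 7.7
position: [0.5118, -0.1222, 0.2298]
eef_rot: [0.084, 1.554, -0.089]
force: [1.2, -0.4, 0.2]
opening: 0.0596
```

```bash
python3 - <<'E'
from h import *
from plant import robot,imaging
im=imaging.grab_frame("wrist");cv2.imwrite("pics/w5.png",im)
o=robot.get_obs();print(o["position"],o["joints"],o["opening"]);plan(o,[.50,.22,.36],-.11+np.pi/2)
E
```

```text
[ 0.51   -0.1216  0.2266] [-0.3677  0.2122  1.6616  0.0015  1.2588 -1.8291] 0.06002021811231166
turn(8deg) [0.0012 0.0652 0.0069] shift mm [-133.3838  338.408   -47.4345]
turn(8deg) [-22.4985  -0.0108   0.1025] shift mm [-133.3838 -338.408    47.4345]
```

View pics/w5.png

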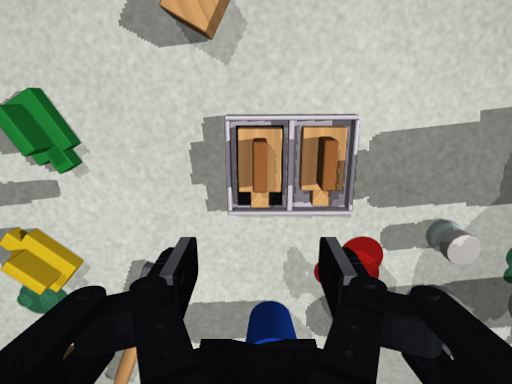

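The block sits flat in the left compartment, centred at (260,163), with its tab pointing away like its neighbour's. Now to the jug.

Request:
move_arm(increments=[-45,0,0,0,0,0,0.3,-45,0,0,0,0,0,0.3,-40,10,0,0,0,0,0.3,0,45,-8,0,0,0,0.3,0,45,-8,0,0,0,0.3,0,45,-8,0,0,0,0.3,0,45,-8,0,0,0,0.3,0,45,-8,0,0,0,0.3])

```text
clock: 8.55
position: [0.493, 0.1186, 0.3516]
eef_rot: [0.087, 1.571, -0.086]
force: [1.0, 0.3, 0.6]
opening: 0.0599
```

Request:
move_arm(increments=[0,45,-8,0,0,0,0.3,0,45,0,0,0,0,0.3,0,13,0,0,0,0,0.3,0,0,0,0,0,0,0.3,0,0,0,0,0,0,0.3])

```text
clock: 9.05
position: [0.497, 0.2193, 0.3523]
eef_rot: [0.085, 1.57, -0.087]
force: [-0.1, -0.4, -0.1]
opening: 0.0596
```

```bash
python3 - <<'E'
from h import *
from plant import robot,imaging
o=robot.get_obs();p=imaging.camera_params("wrist");im=imaging.grab_frame("wrist");cv2.imwrite("pics/w6.png",im)
np.save("w6.npy",[p,o],allow_pickle=True)
print(o["clock"],o["position"],o["joints"],o["opening"])
E
```

```text
9.05 [0.497  0.2193 0.3523] [ 0.2881  0.1886  1.3825 -0.0009  1.5715 -1.1728] 0.05961805194092466
```

View pics/w6.png

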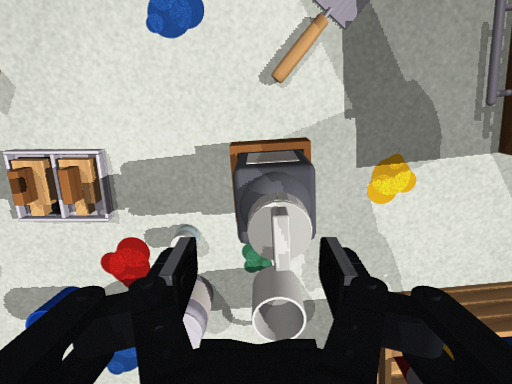

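The cap disc is centred near (280,228) with radius about 33 px, and its bar runs down column 280. The mug is below at (278,310).

```bash
python3 - <<'E'
from h import *
p,o=np.load("w6.npy",allow_pickle=True);im=cv2.imread("pics/w6.png");g=cv2.cvtColor(im,cv2.COLOR_BGR2GRAY)
A=R.from_rotvec(o["eef_rot"]).as_matrix();P=o["position"]
print(cv2.HoughCircles(cv2.GaussianBlur(g,(5,5),1)[180:275,235:325],cv2.HOUGH_GRADIENT,1,50,param1=80,param2=15,minRadius=27,maxRadius=40))
for r in range(196,272,6): print(r,g[r,242:318:2])
X=onz(p,(280,228),.219);print(X,(A.T@(X-P))*1000)
a,b=[onz(p,q,.045)[:2] for q in((231,143),(310,139))];d=b-a;print("jug frame back edge",np.linalg.norm(d),np.arctan2(-d[0],d[1]))
E
```

```text
[[[41.5 51.5 29.3]]]
196 [ 53  56  60  61  61  64  64  63  68  70  91 103 102 102 104 103 103 106
 100 103 101 101 101 131 134 136 127 106 105 105 104 102 101  97  91  96
  91 185]
202 [ 55  59  58  62  58  62  67  99  96 104 102 107 127 124 109 162 191 175
 179 188 199 200 167 146 134 154 138 136 156 164 117 101 102 101  97  94
  94 186]
208 [ 57  56  58  57  64  99  99 106 126 151 165 157 156 157 157  95  99  96
  75  83  87  87 154 205 204 203 206 203 219 196 168 163 106 101  95  94
  95 178]
214 [ 49  53  55  77  91 125 158 160 158 158 159 159 158 158 154  95 104  80
  81  86  93  96  96 182 205 204 204 205 206 205 204 210 207 138  86  93
  96 177]
220 [ 57  50  51  95 143 162 159 159 159 159 158 158 158 157 163 126 227 231
 196 199 200 203 204 233 200 203 203 204 204 205 205 204 205 206 177  90
  98 183]
226 [ 61  61  50 135 159 158 156 159 158 159 158 158 158 158 160 115 219 229
 213 202 204 204 204 230 200 204 203 204 205 204 204 204 204 205 212 133
  96 179]
232 [ 85 102  99 156 157 157 158 159 159 158 158 158 157 157 158  97 205 230
 230 233 200 203 206 224 203 202 203 203 2
[... 413 characters left out ...]
 117 118 117 110 148 229
 230 230 232 233 231 235 207 203 203 202 203 203 204 206 193 190 198 198
 198 196]
256 [229  85  96 106 102 102 102 107 103  99 112 116 118 118 118 118 131 231
 207 201 202 205 208 209 207 202 201 207 227 231 226 205 192 197 204 205
 198 195]
262 [221 192  85  95 102 119 100 101  89  87  96 111 112 106  96 227 129 224
 232 201 203 206 208 209 222 230 228 232 232 228 229 231 187 188 190 184
 194 204]
268 [144  99  49  53  54  57  58  57  55  52  54  84 111 111 110 110  89 179
 200 202 204 206 209 208 229 233 235 228 225 226 201 201 195 200 199 200
 201 201]
[0.5343 0.2352 0.219 ] [133.2432  20.1127  35.4826]
jug frame back edge 0.10813479300571714 -0.06010592431823592
```

```bash
python3 - <<'E'
from h import *
p,o=np.load("w6.npy",allow_pickle=True)
g=cv2.cvtColor(cv2.imread("pics/w6.png"),cv2.COLOR_BGR2GRAY).astype(float)
pts=[]
for r in range(221,266,3):
    d=np.diff(g[r,268:280]);i=d.argmax();pts.append(onz(p,(268.5+i,r),.243)[:2])
pts=np.array(pts);v=cv2.fitLine(pts.astype(np.float32),cv2.DIST_HUBER,0,.001,.001).ravel();v=v*np.sign(v[0]);yaw=np.arctan2(v[1],v[0]);print("bar yaw",yaw, pts[0],pts[-1])
print("bar left edge -> axis", pts.mean(0)+.007*np.array([-np.sin(yaw),np.cos(yaw)]))
X=onz(p,(279.6,229),.219);print(X)
plan(o,[X[0],X[1],.236],yaw+np.pi/2)
E
```

```text
bar yaw -0.053058293 [0.5174 0.2292] [0.5544 0.2247]
bar left edge -> axis [0.5362 0.2353]
[0.5352 0.2348 0.219 ]
turn(8deg) [-0.4075 -0.0046  0.0088] shift mm [116.2896  17.5125  37.411 ]
turn(8deg) [22.0925  0.0136  0.0071] shift mm [116.2896 -17.5125 -37.411 ]
```

Request:
move_arm(increments=[0,0,0,-0.25,0,0,0.3,0,19,38,0,0,0,0.3,25,0,0,0,0,0,0.3,25,0,0,0,0,0,0.3,25,0,0,0,0,0,0.3,0,0,0,0,0,0,0.3,0,0,0,0,0,0,0.3])

```text
clock: 9.8
position: [0.5369, 0.235, 0.279]
eef_rot: [0.061, 1.569, -0.06]
force: [0.7, -0.9, 0.1]
opening: 0.0599
```

```bash
python3 - <<'E'
from h import *
from plant import robot,imaging
o=robot.get_obs();im=imaging.grab_frame("wrist");cv2.imwrite("pics/w7.png",im[120:])
print(o["clock"],o["opening"],o["joints"]);plan(o,[.536,.235,.255],-.08+np.pi/2)
E
```

```text
9.8 0.05989879564800886 [ 0.2939  0.2792  1.4366  0.      1.4243 -1.2   ]
turn(8deg) [ 0.022   0.0095 -0.0037] shift mm [23.9986 -0.0922 -0.9021]
turn(8deg) [-22.478    0.0059   0.015 ] shift mm [23.9986  0.0922  0.9021]
```

View pics/w7.png

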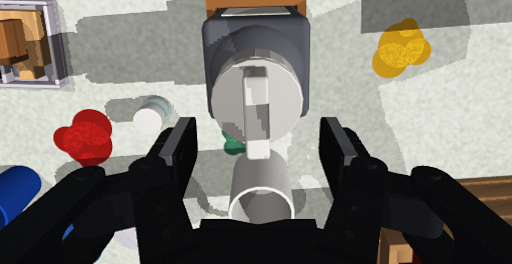

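The bar is centred between the fingers (257 against a 258 midline) and aligned with them. Descend and grip.

Request:
move_arm(increments=[16,0,-1,0,0,0,0.4,8,0,0,0,0,0,0.4,0,0,0,0,0,0,1,0,0,0,0,0,0,1,0,0,0,0,0,0,1,0,0,0,0,0,0,1,0,0,0,0,0,0,1])

```text
clock: 10.55
position: [0.5362, 0.2361, 0.256]
eef_rot: [0.059, 1.566, -0.058]
force: [-0.3, -1.8, 6.7]
opening: 0.0115
```

Request:
move_arm(increments=[3,0,0,0,0,0,1,3,0,0,0,0,0,1,3,0,0,0,0,0,1,0,0,0,0,0,0,1,0,0,0,0,0,0,1])

```text
clock: 11.05
position: [0.5363, 0.2362, 0.2485]
eef_rot: [0.059, 1.565, -0.058]
force: [-2.2, -3.0, 11.9]
opening: 0.0119
```

Request:
move_arm(increments=[3,0,0,0,0,0,1,0,0,0,0,0,0,1,0,0,0,0,0,0,1])

```text
clock: 11.35
position: [0.5363, 0.236, 0.2483]
eef_rot: [0.06, 1.562, -0.058]
force: [-5.8, -3.9, 23.5]
opening: 0.012
```

The cap is at the bottom stop: the height no longer drops while the force rises. Twist.

Request:
move_arm(increments=[0,0,0,-0.8,0,0,1,0,0,0,-0.8,0,0,1,0,0,0,-0.8,0,0,1,0,0,0,-0.8,0,0,1,0,0,0,0,0,0,1])

```text
clock: 11.85
position: [0.5366, 0.2361, 0.2483]
eef_rot: [-0.293, 1.543, 0.293]
force: [-5.2, -4.5, 23.8]
opening: 0.0121
```

Request:
move_arm(increments=[0,0,0,-0.8,0,0,1,0,0,0,-0.8,0,0,1,0,0,0,-0.8,0,0,1,0,0,0,-0.8,0,0,1,0,0,0,-0.8,0,0,1,0,0,0,-0.8,0,0,1,0,0,0,-0.8,0,0,1,0,0,0,0,0,0,1])

```text
clock: 12.65
position: [0.5369, 0.2348, 0.2483]
eef_rot: [-0.902, 1.371, 0.892]
force: [-4.6, -7.1, 24.2]
opening: 0.0119
```

```bash
python3 - <<'E'
from h import *
from plant import robot,imaging
o=robot.get_obs();A=R.from_rotvec(o["eef_rot"]).as_matrix()
print(o["clock"],o["joints"],o["position"],o["force"],o["moment"],"tool yaw-90:",np.arctan2(A[1,1],A[0,1])-np.pi/2)
im=imaging.grab_frame("wrist");cv2.imwrite("pics/w8.png",im[100:])
E
```

```text
12.65 [ 0.2959  0.2915  1.495  -0.004   1.3473 -2.4296] [0.5369 0.2348 0.2483] [-4.6156 -7.0587 24.1801] [-1.3293  0.8832  0.0207] tool yaw-90: 1.1555282584921596
```

View pics/w8.png

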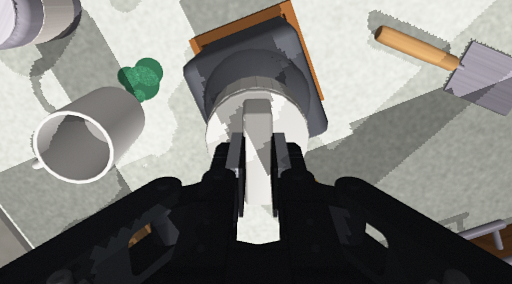

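The cap bar has turned with the fingers, about 1.23 rad relative to the jug. Add a little, then lift slowly.

Request:
move_arm(increments=[0,0,0,-0.5,0,0,1,0,0,0,0,0,0,1,-5,0,0,0,0,0,1,-8,0,0,0,0,0,1,-10,0,0,0,0,0,1,-10,0,0,0,0,0,1,0,0,0,0,0,0,1])

```text
clock: 13.4
position: [0.5364, 0.2376, 0.277]
eef_rot: [-0.948, 1.348, 0.949]
force: [0.3, -0.1, -0.7]
opening: 0.0123
```

Force is down to the cap's weight, so it is free. Raise another 95 mm.

Request:
move_arm(increments=[-25,0,0,0,0,0,1,-30,0,0,0,0,0,1,-25,0,0,0,0,0,1,-15,0,0,0,0,0,1,0,0,0,0,0,0,1,0,0,0,0,0,0,1,0,0,0,0,0,0,1,0,0,0,0,0,0,1])

```text
clock: 14.2
position: [0.5351, 0.2364, 0.3692]
eef_rot: [-0.949, 1.354, 0.951]
force: [0.3, -0.1, -0.7]
opening: 0.0117
```

```bash
python3 - <<'E'
from h import *
from plant import robot,imaging
a=imaging.grab_frame("scene");b=imaging.grab_frame("wrist")
o=robot.get_obs();A=R.from_rotvec(o["eef_rot"]).as_matrix();print(o["clock"],o["position"],o["force"],o["opening"],"tool x",A[:,0],np.abs(o["qvel"]).max())
s=cv2.resize(a[100:320,200:420],None,fx=2,fy=2)
w=np.zeros((440,330,3),np.uint8);w[:247]=cv2.resize(b,(330,247))
cv2.imwrite("pics/f.png",np.hstack([s,w]))
E
```

```text
14.3 [0.5353 0.2364 0.3697] [-0.5337  0.1783 -1.0697] 0.011881467133993438 tool x [-0.      0.0005 -1.    ] 0.00852706213087163
```

View pics/f.png

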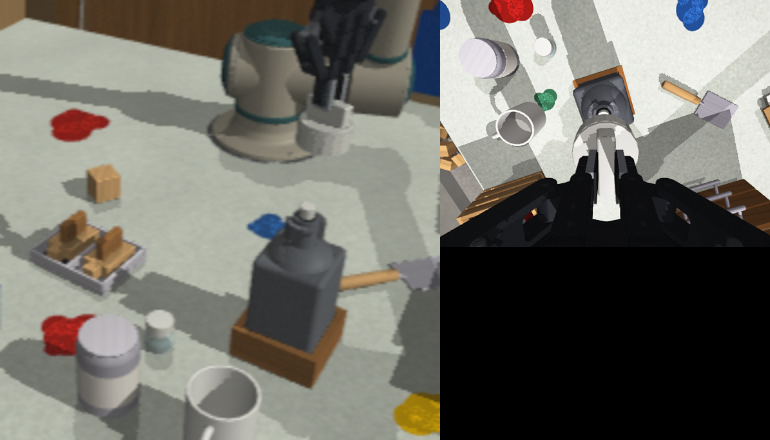

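The scene crop shows the cap held level above the open neck, with both blocks in the tray and the bystanders standing.

```bash
python3 -c "
from plant import robot
robot.sign_off();print(robot.get_obs()['clock'])"
```

```text
the job is handed in; nothing more can be done
the job is handed in; nothing more can be done
```

The job is handed in at about 14.3 s on the robot's clock. The loose block is in the tray and the jug is open, with the gripper still holding the cap above the neck.

- **Block:** I gripped it by its bar and set it down in the empty -y compartment. The picture after release shows it flat and centred, tab pointing the same way as its neighbour's.
- **Cap:** I gripped its bar and pressed it to the bottom stop, where the force reached about 24 N and it sank no further. I then turned it about 1.3 rad anticlockwise and lifted it.

**Last checks:**
- The cap's lower edge is about 98 mm above the rim, worked out from the tool height.
- The tool is vertical, nearly still, and about 1–2 mm from my estimate of the neck's axis.
- The grip reads 11.9 mm on a 14 mm bar, and the force is only about the cap's weight.
- The final pictures show the open neck, both blocks in the tray, and the bystanders in view still standing.

**What differed:** on both grasps the fingertips touched down earlier than I expected from the stated tip length, with about 6.5 N upward. The block was gripped about 6 mm off the middle of its bar, which I allowed for when placing it. No check failed.

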